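# Take the depth of a blind bore with a rod depth gauge

## Robot

A 6-joint arm with a two-finger parallel gripper is mounted at the origin on the work surface; the furniture and walls round the work are solid. World frame = base frame: x ahead of the robot, y to its left, z up, the work surface at z = 0. Lengths are in mm, angles in degrees, forces in N, time in s.
With the tool pointing down it reaches from about 350 to 775 mm from the base axis. Payload 5.5 kg.
Tool frame: the origin (TCP) lies between the finger pads; the fingertips stand env.tip_reach ahead of it and the grasp point (between the pads) lies 2 mm behind it (env.tip_reach is the distance from the TCP to the fingertips, in mm); z points along the fingers, y is the line along which they close (so a half turn about z gives the same grasp; the last joint's range is limited). The gripper opens to 85 mm and grips with 20 to 120 N. Pads are 22 mm wide; open, the fingers measure 114 mm over their backs; the gripper's body (76 mm by 85 mm) begins 54 mm behind the grasp point. The pads swing forward as they close: fully open they stand 13 mm farther back than shut.
Start: joints at [68.319, 17.945, 2.641, 74.691, 0, 82.002], TCP at [136.031, 558.718, 248.323] pointing down, gripper open.
Joint ranges: [-158.12, 158.12], [-49.38, 96.58], [-58.88, 72.47], [-126.05, 133.96], [-84.25, 85.87], [-180, 180]. Speed limits (degrees/s): [147.25, 147.25, 180, 180, 180, 180].

## Interface

Orientations are given as a 3x3 rotation matrix whose columns are the frame's x, y, z axes.
In Python, from station import env, snapshot gives the robot as it stands. The module is installed in compiled form; this text tells all that it offers.
- The arm moves only by the tool send_rows, never from a script. Its argument "moves" is a list of rows, each a list of 3 entries, a list of its own where there are three numbers: the closure in counts, from 0 (fully open) to 255 (shut), then the shift along the tool's x, y, z in cm, then the turn, a rotation vector about the tool's x, y, z in rad. In form: [[grip, [tx, ty, tz], [wx, wy, wz]], ...]. A call has exactly 10 rows; each row shifts and turns the commanded pose from where the row before left it, along the tool's axes as they then stand; what a row does not reach is not made up. A row lasts 1/12 s, in which the tool goes at most 41.7 mm and 7.16 degrees, less where a joint would pass 70% of its speed; a pose out of reach is approached as far as the arm can. A call is refused whole if a number of a shift passes 4.17 or a number of a turn 0.125, either way. A call with a gripper value outside its range is refused whole. The fingers move at their own pace and stop on an object; "newtons" is the grip in N (left out, the last holds). Time passes only in rows, so rows that do not move let the fingers close, or fill a call up. It gives the time, the measured TCP pose, the force, the opening and the grip force at its end, in the units of the state.
- env.observe(): the state, without advancing time (a new reading comes with each control period).
- snapshot(name): name is "scene" or "top" or "wrist"; returns a dict with "image" (480x640x3 uint8, red, green, blue), "intrinsics" (3x3 intrinsics, pixels), "rvec" (rotation vector, rad) and "tvec" (3), from world to camera coordinates, as OpenCV has them. Camera axes: x right, y down, z forward; pixel columns grow to the right and rows downward; lengths in mm; the calibration is good to about 2 mm. A picture is of the moment at which its call begins. There is no depth.
- env.finish_job(): hands the job in; it is judged then, once.
The state is a dict: "t": time; "joints": joint angles; "joint_velocities": joint speeds; "joint_efforts": joint torques, N m; "eef_pos": TCP position; "eef_rot": TCP orientation; "ft_force": force on the tool from outside, world axes, zero at the start; "ft_torque": the same for the moment, N m; "grip_width": finger opening in mm; "gripper_force": force on a finger pad.
Only numpy, scipy, OpenCV 4.12 (cv2) and the standard library are available. Lean on these libraries where they do the work, as an engineer would, in place of code of your own. Each camera call takes 0.05 s, during which the arm holds its last target. There are 200 camera calls.

## Task

Lift the depth gauge out of its blue stand by the black knob and lower its rod gently into the bore of the aluminium block until you feel it touch bottom, then let go so that it stands there by itself. Then push the gauge's stop disc down along the rod until it sits on the face of the block, hold it pressed there with a steady 10 to 15 N for a good second, and let go, leaving the gauge standing in the bore with its stop on the face. Never press the rod on the bottom with more than 20 N or the stop on the face with more than 25 N, do not let it drop, even the last few millimetres, and leave the bevel gear, the cross-drilled block and the bottle where they are.

Things in the scene. Friction and masses are not known exactly. Their poses are not given: they have to be found in the camera images.
- gauge: Depth gauge, loose, about 0.2 kg: upright steel rod, 12 mm in diameter, chamfered tip below, black knob (18 mm in diameter) on top. Origin at the rod's lower tip, z up along the rod. The knob spans 82 to 106 mm above the origin; grasp it at any yaw. At the start it hangs in the stand on its stop, tip 12 mm above the bench.
- stop: The gauge's stop: steel disc 60 mm across, 8 mm thick, round the rod, with a brass bush (18 mm across, 3 mm high) on top. Origin: centre of its underside, z up. Slides on the rod with stiff friction (about 5 N) and stays where left. At the start its underside is 68 mm above the rod's tip; it slides up to 40 mm down from there. Fingers straddling the knob, over 24 mm apart, can press on the disc.
- block: Fixed aluminium block 110 x 90 mm and 75 mm high with four dark screw heads (3 mm high) at the corners of its top face. Origin at the centre of its underside, z up.
- bore (a point): Centre of the mouth of the block's only bore, on the top face, 75 mm above the bench; z up. The bore is vertical, blind, 13 mm in diameter with a 1 mm chamfer. Its flat bottom lies between 38 and 62 mm below the mouth; the depth differs each time and can only be felt.
- stand: Fixed blue stand: a column 56 x 56 mm on a foot 90 x 80 mm, 80 mm high, with an upright hole 19 mm in diameter in which the gauge hangs. Origin at the centre of its underside. (Beware: a fixed gearbox casing, up to 0.23 m above the bench top, stands off the bench's left edge, y over 0.4 m.)
- gear: Dark bevel gear lying flat, teeth up, 56 mm in diameter, 26 mm high; bystander. Origin at the centre of its underside.
- bottle: Blue thread-lock bottle with a red cap, standing, 36 mm wide, 123 mm high; bystander. Origin at the centre of its underside.
- cross_block: Grey steel round block with cross-drilled bores, 54 mm in diameter, 36 mm high; bystander. Origin at the centre of its underside.
Mind the look-alikes: they are no part of the job. Of the things like the gauge, leave any that is purple or red; of the rest the smaller one is meant.

How it is judged:
By the outcome, as a careful person would: the job done as asked, in the order asked, and still so for the second after the job is handed in, with the robot touching nothing.
It also fails if it takes over 67 s, if anything falls off the work surface, if the arm or the gripper's body presses on something with over 40 N, if the wrist force passes 120 N, or if a joint passes its speed limit or range.

## Working session

There is one attempt and no reset: what is moved stays moved. The work goes in short steps, Python scripts to look and compute and a tool call to move; the robot and the scene stay as the last step left them, time stands still between calls to the robot, and variables do not carry over. Pictures are saved under pics/ and viewed, at most 12 in all, crops included, and the job is handed in when it is done.

Besides the shell and the picture viewer there is one more tool, called after "Call:" in YAML: its name, and indented under it one key for each argument. send_rows: Moves the arm, as the interface text tells. Its arguments: {"type":"object","properties":{"moves":{"type":"array"},"newtons":{"type":"number"}},"required":["moves"]}

```bash
mkdir -p pics; cat > h.py <<'E'
import numpy as np, cv2
from station import env, snapshot
def ray(s,u,v):
    R,_=cv2.Rodrigues(np.array(s["rvec"],float)); t=np.array(s["tvec"],float).ravel()
    d=R.T@np.linalg.inv(np.array(s["intrinsics"],float))@np.array([u,v,1.]); return -R.T@t,d
def onz(s,u,v,z):
    c,d=ray(s,u,v); return c+d*(z-c[2])/d[2]
def proj(s,p):
    q,_=cv2.projectPoints(np.array(p,float).reshape(-1,1,3),np.array(s["rvec"],float),np.array(s["tvec"],float),np.array(s["intrinsics"],float),None); return q.reshape(-1,2)
def save(s,n): cv2.imwrite(f"pics/{n}.png",s["image"][:,:,::-1])
E
python3 - <<'E'
from h import *
for n in ["top","scene"]:
    s=snapshot(n); save(s,n+"0"); print(n,ray(s,320,240)); 
o=env.observe(); print(env.tip_reach,o["eef_pos"],o["eef_rot"],o["ft_force"],o["grip_width"])
E
```

```text
top (array([540.10072885,  25.91903745, 916.71462348]), array([ 0.10150749,  0.01656565, -0.99475844]))
scene (array([382.42956339, 564.06528413, 950.18646417]), array([ 0.21529859, -0.51028077, -0.83285129]))
17.0 [135.83282319 558.2834603  247.49871052] [[-9.71625898e-01  2.36522210e-01 -5.99372497e-04]
 [ 2.36522866e-01  9.71624717e-01 -1.53060723e-03]
 [ 2.20342529e-04 -1.62894292e-03 -9.99998649e-01]] [ 0.17979752  0.17139928 -0.25032178] 85.05618674716705
```

View pics/top0.png

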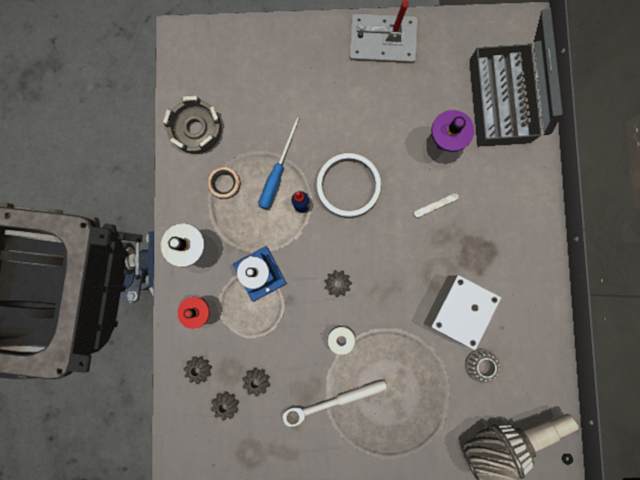

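View pics/scene0.png

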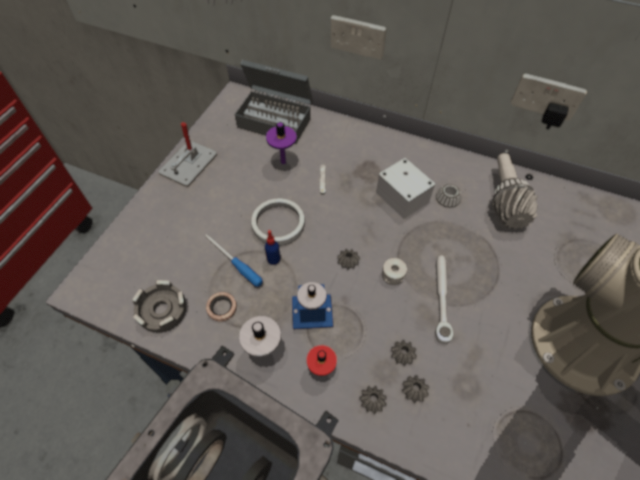

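The top view shows the gauge in the blue stand, with its knob at about (251,272). The block is at (465,310) with its bore at about (475,308). The decoys are purple (455,128), red (193,313) and a bigger white one (182,245).

```bash
python3 - <<'E'
from h import *
def blobs(s,box,thr,z,n):
    x0,y0,x1,y1=box; im=s["image"][y0:y1,x0:x1].astype(int).max(2)
    k,l,st,c=cv2.connectedComponentsWithStats((im<thr).astype(np.uint8))
    for i in range(1,k):
        if st[i,4]>5: u,v=c[i]+[x0,y0]; print(n,st[i,4],u.round(1),v.round(1),onz(s,u,v,z).round(1))
t=snapshot("top"); s=snapshot("scene")
blobs(t,(236,258,268,286),60,112,"knob top")
blobs(t,(440,282,496,340),110,75,"bore top")
blobs(s,(300,282,324,300),60,112,"knob scene")
blobs(s,(385,158,430,196),110,75,"bore scene")
for n,u,v,z in [("big",182,245,90),("red",193,313,90),("bottle",300,200,110),("purple",455,128,100),("gear",482,365,26),("g2",338,283,20),("ring",341,341,30)]: print(n,onz(t,u,v,z).round())
b=np.vstack([cv2.resize(t["image"][240:300,220:300],(640,480),interpolation=2)])
c=cv2.resize(t["image"][270:350,420:510],(540,480),interpolation=2)
cv2.imwrite("pics/c1.png",cv2.resize(np.hstack([b,c]),(800,326))[:,:,::-1])
E
```

```text
knob top 17 265.7 260.3 [587.7 139.1 112. ]
knob top 21 253.9 272.9 [565.4 161.  112. ]
knob top 9 265.7 284.0 [544.7 139.8 112. ]
bore top 180 444.5 291.3 [ 522.8 -191.5   75. ]
bore top 12 460.2 282.8 [ 538.  -221.7   75. ]
bore top 15 493.6 299.4 [ 505.6 -282.2   75. ]
bore top 30 474.5 307.5 [ 491.5 -245.8   75. ]
bore top 31 445.3 336.2 [ 439.8 -188.9   75. ]
knob scene 24 311.5 293.0 [563.6 176.6 112. ]
bore scene 127 390.1 190.4 [ 508.9 -175.2   75. ]
bore scene 41 425.7 193.1 [ 426.5 -201.9   75. ]
big [622. 300.  90.]
red [495. 279.  90.]
bottle [698.  74. 110.]
purple [ 829. -220.  100.]
gear [ 377. -270.   26.]
g2 [544.   7.  20.]
ring [430.   4.  30.]
```

View pics/c1.png

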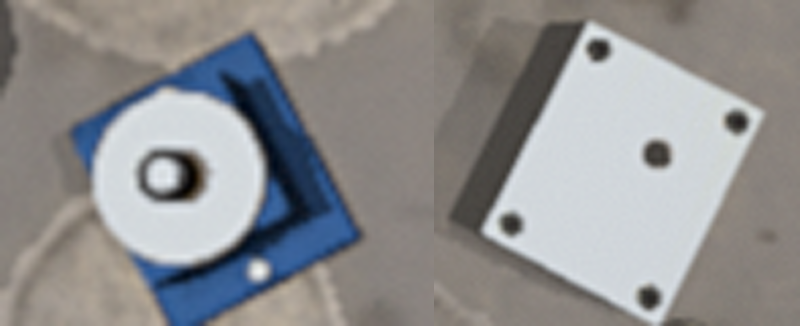

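The knob stands at about (565,168) and the bore at about (491,-246). I'm moving over the stand now.

Call:
send_rows:
  moves:
    - [0, [0, 0, -1.5], [0, 0, 0]]
    - [0, [-2.7, -1.5, 0], [0, 0, 0]]
    - [0, [-2.7, -1.5, 0], [0, 0, 0]]
    - [0, [-2.7, -1.5, 0], [0, 0, 0]]
    - [0, [-2.7, -1.5, 0], [0, 0, 0]]
    - [0, [-2.7, -1.5, 0], [0, 0, 0]]
    - [0, [-2.7, -1.5, 0], [0, 0, 0]]
    - [0, [-2.7, -1.5, 0], [0, 0, 0]]
    - [0, [-2.7, -1.5, 0], [0, 0, 0]]
    - [0, [-2.7, -1.5, 0], [0, 0, 0]]
  newtons: 40

```text
t: 1.03
eef_pos: [341.0, 368.8, 263.3]
eef_rot: [[-0.972, 0.236, -0.0], [0.236, 0.972, 0.0], [0.0, 0.0, -1.0]]
ft_force: [0.2, 0.6, -0.1]
grip_width: 85.2
gripper_force: 0.0
```

Call:
send_rows:
  moves:
    - [0, [-2.7, -1.5, 0], [0, 0, 0]]
    - [0, [-2.7, -1.5, 0], [0, 0, 0]]
    - [0, [-2.7, -1.5, 0], [0, 0, 0]]
    - [0, [-2.7, -1.5, 0], [0, 0, 0]]
    - [0, [-2.7, -1.5, 0], [0, 0, 0]]
    - [0, [-2.7, -1.5, 0.5], [0, 0, 0]]
    - [0, [-2.7, -1.5, 1], [0, 0, 0]]
    - [0, [-2.7, -1.5, 1], [0, 0, 0]]
    - [0, [-2.5, -1.5, 1], [0, 0, 0]]
    - [0, [0, 0, 1], [0, 0, 0]]

```text
t: 1.87
eef_pos: [546.1, 178.4, 217.2]
eef_rot: [[-0.97, 0.241, 0.002], [0.241, 0.97, -0.001], [-0.002, -0.001, -1.0]]
ft_force: [0.1, -0.1, 0.5]
grip_width: 85.4
gripper_force: 0.0
```

```bash
python3 - <<'E'
from h import *
w=snapshot("wrist"); save(w,"w1"); o=env.observe(); print(o["t"],o["eef_pos"],o["joints"],ray(w,320,240))
print(proj(w,[[565,165,118],[565,165,88]]))
t=snapshot("top")
for u,v,z in [(251,272.4,118),(253.2,272.8,88)]: print(onz(t,u,v,z))
E
```

```text
1.9167 [543.098504   179.70464133 214.96819583] [ 1.02739553e+01  1.84125562e+01 -1.40025572e+00  7.03813153e+01
 -8.29780561e-03  2.41790347e+01] (array([474.53640168, 196.27826541, 342.11437732]), array([ 0.2766913 , -0.07309873, -0.95821518]))
[[308.75025351 280.80400433]
 [310.09783606 264.98083457]]
[566.17045213 165.19995732 118.        ]
[566.29718278 166.3081445   88.        ]
```

View pics/w1.png

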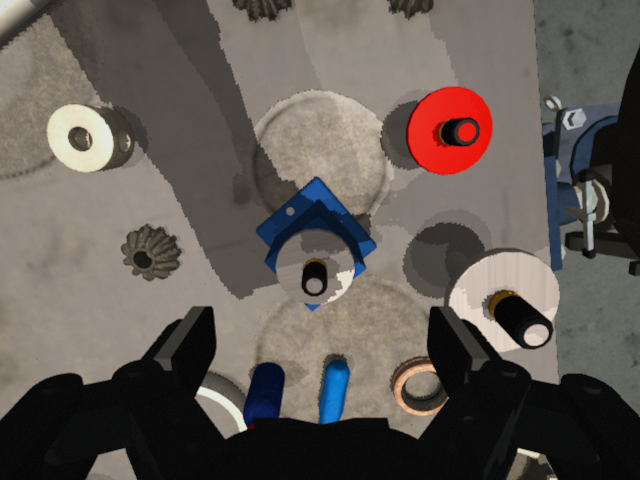

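The wrist view shows the knob's top cap at about (315,286), on the white disc in the blue stand.

```bash
python3 - <<'E'
from h import *
w=snapshot("wrist"); o=env.observe(); print(o["eef_pos"])
im=w["image"][265:300,300:332].astype(int)
# dark knob side bottom and cap
m=cv2.morphologyEx(((im.max(2)<75)).astype(np.uint8),cv2.MORPH_CLOSE,np.ones((9,9),np.uint8)); k,l,st,c=cv2.connectedComponentsWithStats(m)
for i in range(1,k): print(st[i],c[i]+[300,265])
for u,v in [(315,285),(315,287)]: print(onz(w,u,v,118))
hs=cv2.cvtColor(w["image"],cv2.COLOR_RGB2HSV)
p=onz(w,315,286,118); d=p-o["eef_pos"]; print(np.array(o["eef_rot"]).T@d/10)
E
```

```text
[541.4263962  181.61277038 217.15572933]
[  0   0  26  35 615] [312.56585366 281.56585366]
[563.39207787 171.00359183 118.        ]
[564.7906324  170.65149846 118.        ]
[-2.48753616 -0.50100261  9.9085648 ]
```

Call:
send_rows:
  moves:
    - [0, [-0.5, -0.15, 1], [0, 0, 0]]
    - [0, [-0.5, -0.15, 1], [0, 0, 0]]
    - [0, [-0.5, -0.15, 1], [0, 0, 0]]
    - [0, [-0.5, -0.1, 1], [0, 0, 0]]
    - [0, [-0.5, -0.1, 1], [0, 0, 0]]
    - [0, [0, 0, 1], [0, 0, 0]]
    - [0, [0, 0, 0.8], [0, 0, 0]]
    - [0, [0, 0, 0], [0, 0, 0]]
    - [0, [0, 0, 0], [0, 0, 0]]
    - [0, [0, 0, 0], [0, 0, 0]]

```text
t: 2.85
eef_pos: [565.3, 169.8, 150.6]
eef_rot: [[-0.972, 0.236, 0.0], [0.236, 0.972, 0.0], [-0.0, 0.0, -1.0]]
ft_force: [1.1, -0.2, 0.3]
grip_width: 85.2
gripper_force: 0.0
```

```bash
python3 - <<'E'
from h import *
w=snapshot("wrist"); save(w,"w2"); o=env.observe(); print(o["t"],o["eef_pos"],o["ft_force"])
print(proj(w,[[565,168,118]]))
E
```

```text
2.9 [565.46499189 169.7984041  150.92593851] [-0.59991741 -0.16944251  0.28102835]
[[317.41577217 294.45301203]]
```

View pics/w2.png

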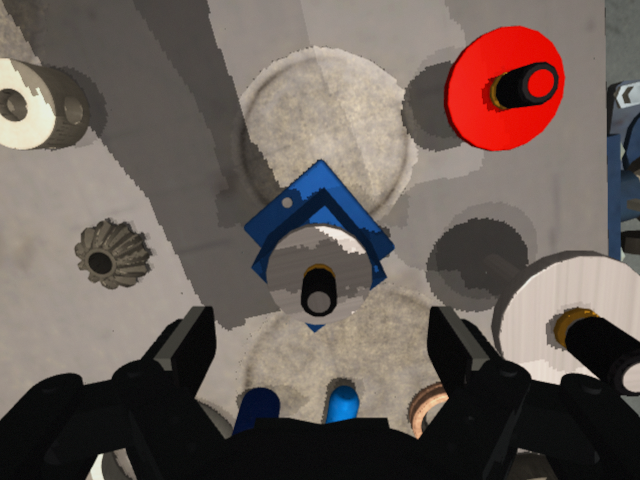

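The knob cap is at (319,301), midway between the pads (216 to 428). It sits about 3 mm toward tool -x. I'm descending and gripping.

Call:
send_rows:
  moves:
    - [0, [-0.25, -0.15, 0.8], [0, 0, 0]]
    - [0, [0, 0, 1], [0, 0, 0]]
    - [0, [0, 0, 1], [0, 0, 0]]
    - [0, [0, 0, 0.6], [0, 0, 0]]
    - [0, [0, 0, 0.4], [0, 0, 0]]
    - [0, [0, 0, 0], [0, 0, 0]]
    - [150, [0, 0, 0], [0, 0, 0]]
    - [180, [0, 0, 0], [0, 0, 0]]
    - [255, [0, 0, 0], [0, 0, 0]]
    - [255, [0, 0, 0], [0, 0, 0]]
  newtons: 50

```text
t: 3.73
eef_pos: [567.6, 167.7, 112.8]
eef_rot: [[-0.972, 0.236, 0.001], [0.236, 0.972, 0.0], [-0.001, 0.0, -1.0]]
ft_force: [-0.7, -0.4, 0.4]
grip_width: 38.6
gripper_force: 0.0
```

Call:
send_rows:
  moves:
    - [255, [0, 0, 0], [0, 0, 0]]
    - [255, [0, 0, 0], [0, 0, 0]]
    - [255, [0, 0, 0], [0, 0, 0]]
    - [255, [0, 0, 0], [0, 0, 0]]
    - [255, [0, 0, 0], [0, 0, 0]]
    - [255, [0, 0, 0], [0, 0, 0]]
    - [255, [0, 0, 0], [0, 0, 0]]
    - [255, [0, 0, 0], [0, 0, 0]]
    - [255, [0, 0, 0], [0, 0, 0]]
    - [255, [0, 0, 0], [0, 0, 0]]

```text
t: 4.57
eef_pos: [567.6, 167.8, 112.8]
eef_rot: [[-0.972, 0.237, 0.001], [0.237, 0.972, 0.0], [-0.001, 0.001, -1.0]]
ft_force: [-0.5, 1.6, 5.8]
grip_width: 15.2
gripper_force: 48.8
```

```bash
python3 - <<'E'
from h import *
w=snapshot("wrist"); o=env.observe(); print(o["ft_force"],o["ft_torque"],o["eef_pos"])
cv2.imwrite("pics/w3.png",cv2.resize(w["image"][200:480,140:500],None,fx=2.1,fy=2.1,interpolation=2)[:,:,::-1])
E
```

```text
[-1.4773123   1.11283794  5.68638961] [0.17309425 0.15694824 0.05313883] [567.57135935 167.77851885 112.78521161]
```

View pics/w3.png

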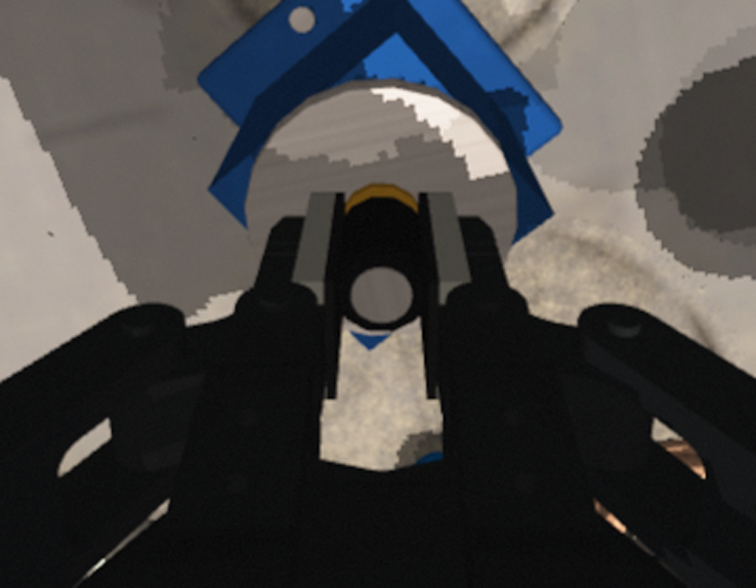

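The knob is gripped between the pads. Next I lift it straight up.

Call:
send_rows:
  moves:
    - [255, [0, 0, -0.3], [0, 0, 0]]
    - [255, [0, 0, -0.7], [0, 0, 0]]
    - [255, [0, 0, -1], [0, 0, 0]]
    - [255, [0, 0, -1.2], [0, 0, 0]]
    - [255, [0, 0, -1.2], [0, 0, 0]]
    - [255, [0, 0, -1.2], [0, 0, 0]]
    - [255, [0, 0, -1.2], [0, 0, 0]]
    - [255, [0, 0, -1.2], [0, 0, 0]]
    - [255, [0, 0, -1], [0, 0, 0]]
    - [255, [0, 0, -0.5], [0, 0, 0]]

```text
t: 5.45
eef_pos: [567.8, 167.6, 209.2]
eef_rot: [[-0.972, 0.237, 0.002], [0.237, 0.972, 0.0], [-0.002, 0.001, -1.0]]
ft_force: [0.6, 0.2, -1.4]
grip_width: 15.0
gripper_force: 48.8
```

```bash
python3 - <<'E'
from h import *
w=snapshot("wrist"); save(w,"w4"); o=env.observe(); print(o["ft_force"],o["ft_torque"],o["eef_pos"],o["grip_width"])
t=snapshot("top"); s=snapshot("scene")
# tool-vertical tip expected
p=np.array(o["eef_pos"]); tip=p-[0,0,100]
for n,q in (("w",w),("t",t),("s",s)): print(n,proj(q,[tip,p]))
u,v=proj(s,[p])[0].astype(int); a=cv2.resize(s["image"][v-40:v+60,u-50:u+50],(400,400),interpolation=2)
b=cv2.resize(w["image"][140:480,160:500],(400,400))
cv2.imwrite("pics/c4.png",np.hstack([a,b])[:,:,::-1])
E
```

```text
[ 0.82604498  1.27688695 -1.82060311] [ 0.02062544 -0.01649285  0.05089309] [568.09389375 167.70469755 209.58875579] 14.934700397012438
w [[321.30898167 250.26950752]
 [321.56012365 330.98059264]]
t [[250.42318626 271.50952101]
 [239.453927   269.61795626]]
s [[311.22037213 289.25547931]
 [310.66603257 264.46016878]]
```

View pics/c4.png

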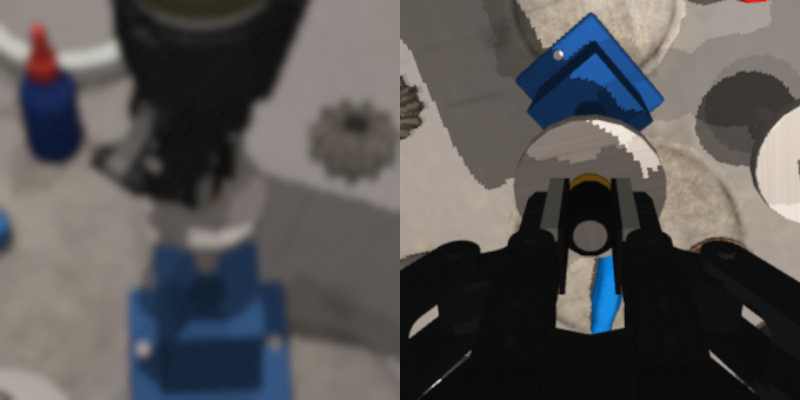

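It lifted cleanly: fz reads about -1.8 N and the disc is centred at u≈321. I'm carrying it to a spot where the wrist camera can see the bore beside the disc.

Call:
send_rows:
  moves:
    - [255, [-0.2, -1, 0], [0, 0, 0]]
    - [255, [-0.4, -2, 0], [0, 0, 0]]
    - [255, [-0.5, -2.5, 0], [0, 0, 0]]
    - [255, [-0.5, -2.5, 0], [0, 0, 0]]
    - [255, [-0.5, -2.5, 0], [0, 0, 0]]
    - [255, [-0.5, -2.5, 0], [0, 0, 0]]
    - [255, [-0.5, -2.5, 0], [0, 0, 0]]
    - [255, [-0.5, -2.5, 0], [0, 0, 0]]
    - [255, [-0.5, -2.5, 0], [0, 0, 0]]
    - [255, [-0.5, -2.5, 0], [0, 0, 0]]

```text
t: 6.43
eef_pos: [556.4, -68.5, 206.3]
eef_rot: [[-0.972, 0.237, -0.002], [0.237, 0.972, 0.0], [0.002, -0.0, -1.0]]
ft_force: [1.4, 0.4, -2.1]
grip_width: 14.6
gripper_force: 48.9
```

Call:
send_rows:
  moves:
    - [255, [-0.5, -2.5, 0], [0, 0, 0]]
    - [255, [-0.5, -2.5, 0], [0, 0, 0]]
    - [255, [-0.5, -2.5, 0], [0, 0, 0]]
    - [255, [-0.5, -2.5, 0], [0, 0, 0]]
    - [255, [-0.5, -2.5, 0], [0, 0, 0]]
    - [255, [-0.5, -2.5, 0], [0, 0, 0]]
    - [255, [-0.5, -2.3, 0], [0, 0, 0]]
    - [255, [-0.2, -1.5, 0], [0, 0, 0]]
    - [255, [0, 0, 0], [0, 0, 0]]
    - [255, [0, 0, 0], [0, 0, 0]]

```text
t: 7.27
eef_pos: [548.2, -258.7, 206.4]
eef_rot: [[-0.971, 0.238, -0.001], [0.238, 0.971, 0.001], [0.002, 0.001, -1.0]]
ft_force: [0.2, 0.4, -2.7]
grip_width: 15.2
gripper_force: 49.0
```

```bash
python3 - <<'E'
from h import *
w=snapshot("wrist"); save(w,"w5"); o=env.observe(); print(o["t"],o["ft_force"],o["eef_pos"],o["joints"])
R=np.array(o["eef_rot"]);p=np.array(o["eef_pos"])
print(proj(w,[[491.5,-245.8,75]]+[p+R@[x,0,-5.2] for x in (-5,0,5)]+[p+R@[x,0,25] for x in (25,30,35)]).round(1))
E
```

```text
7.3167 [ 1.3263712   0.2359553  -2.53812781] [ 548.34829965 -257.79291119  206.58745721] [-3.27815574e+01  2.22709240e+01  2.99016293e+00  7.08271493e+01
  3.22380095e-02 -1.90707507e+01]
[[319.6 155.8]
 [323.7 349. ]
 [323.7 337.4]
 [323.7 325.5]
 [323.3 248.9]
 [323.3 237.9]
 [323.3 226.6]]
```

View pics/w5.png

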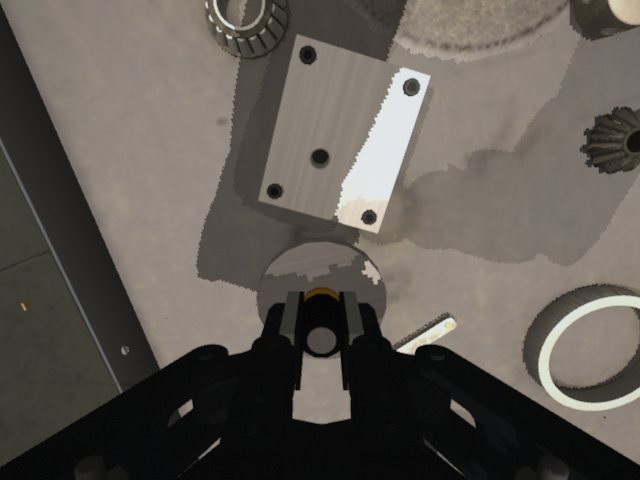

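The bore is at (320,157), against a predicted (319.6,155.8). The disc spans u 257–386 with its far edge at v≈241. Now I refine these numerically.

```bash
cat > m.py <<'E'
from h import *
w=snapshot("wrist"); o=env.observe(); R=np.array(o["eef_rot"]);p=np.array(o["eef_pos"]); print(p)
g=w["image"].max(2)
m=(g[140:172,305:336]<85).astype(np.uint8); k,l,st,c=cv2.connectedComponentsWithStats(m)
i=1+np.argmax(st[1:,4]); u,v=c[i]+[305,140]; b=onz(w,u,v,75); print("bore",st[i],u,v,b)
bt=R.T@(b-p); print("bore tool",bt)
E
python3 m.py; python3 - <<'E'
from h import *
im=cv2.imread("pics/w5.png"); 
print("row285",[int(x) for x in im[285,250:264].max(1)],[int(x) for x in im[285,380:394].max(1)])
print("col321",[int(x) for x in im[232:252,318].max(1)])
c=im[320:365,295:350].max(2); print("cap row",[int(x) for x in c[20]]); print("cap col",[int(x) for x in c[:,26]])
E
```

```text
[ 548.56024917 -257.28332547  206.81890295]
bore [  5   9  18  19 274] 318.41970802919707 157.87591240875912 [ 492.84024498 -246.06084013   75.        ]
bore tool [ 56.62762269  -2.38505797 131.8882484 ]
row285 [82, 82, 82, 81, 80, 79, 79, 82, 76, 73, 83, 81, 83, 83] [79, 79, 79, 79, 98, 128, 131, 133, 138, 139, 140, 140, 141, 142]
col321 [70, 74, 74, 71, 72, 68, 61, 62, 63, 67, 97, 116, 113, 113, 113, 113, 113, 113, 113, 112]
cap row [12, 13, 13, 8, 10, 8, 4, 7, 9, 7, 8, 24, 54, 75, 76, 78, 77, 77, 78, 78, 79, 78, 78, 78, 78, 82, 79, 80, 80, 80, 79, 79, 78, 78, 78, 79, 80, 80, 82, 80, 73, 41, 9, 5, 6, 9, 6, 8, 9, 12, 12, 14, 14, 23, 53]
cap col [8, 7, 9, 8, 7, 9, 15, 50, 76, 80, 80, 80, 81, 80, 80, 81, 79, 82, 80, 80, 79, 81, 81, 81, 81, 80, 81, 80, 79, 79, 78, 77, 79, 54, 15, 9, 9, 67, 112, 139, 149, 150, 150, 150, 150]
```

Call:
send_rows:
  moves:
    - [255, [0.5, -0.12, 0], [0, 0, 0]]
    - [255, [1, 0, 0], [0, 0, 0]]
    - [255, [1, 0, 0], [0, 0, 0]]
    - [255, [1, 0, 0], [0, 0, 0]]
    - [255, [1, 0, 0], [0, 0, 0]]
    - [255, [1, 0, 0.7], [0, 0, 0]]
    - [255, [0.33, 0, 0.7], [0, 0, 0]]
    - [255, [0, 0, 0.7], [0, 0, 0]]
    - [255, [0, 0, 0.4], [0, 0, 0]]
    - [255, [0, 0, 0], [0, 0, 0]]

```text
t: 8.2
eef_pos: [491.9, -244.9, 181.0]
eef_rot: [[-0.972, 0.236, -0.001], [0.236, 0.972, 0.001], [0.002, 0.001, -1.0]]
ft_force: [0.3, -0.8, -2.4]
grip_width: 15.0
gripper_force: 49.0
```

```bash
python3 - <<'E'
from h import *
s=snapshot("scene"); w=snapshot("wrist"); o=env.observe(); p=np.array(o["eef_pos"]); print(p,o["ft_force"])
u,v=proj(s,[[492,-246,75]])[0].astype(int); print(proj(s,[[492,-246,75],p]),u,v)
a=cv2.resize(s["image"][v-35:v+25,u-30:u+30],(400,400),interpolation=2)
b=cv2.resize(w["image"][140:480,150:490],(400,400))
cv2.imwrite("pics/c6.png",np.hstack([a,b])[:,:,::-1])
E
```

```text
[ 492.44381415 -245.4515374   181.96631508] [ 0.12320125 -0.27857851 -2.51413601]
[[405.47825751 172.56977262]
 [412.67127791 141.55882833]] 405 172
```

View pics/c6.png

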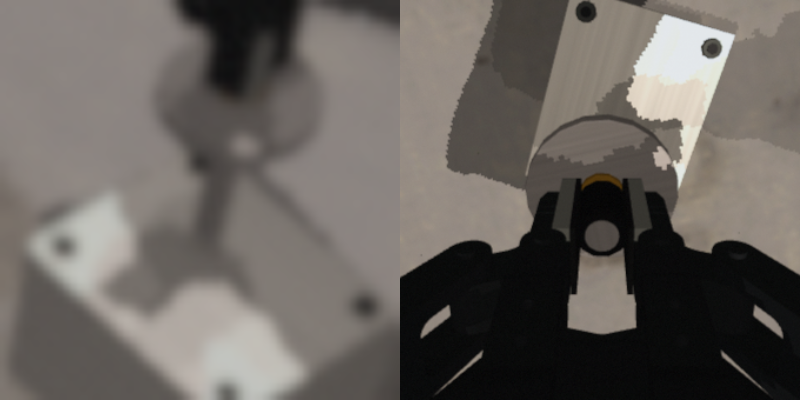

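The rod's tip is over the bore mouth as far as the scene view can tell, with the tip at about (407,173) and the bore at (405.5,172.6). I'm lowering it by feel.

Call:
send_rows:
  moves:
    - [255, [0, 0, 0.1], [0, 0, 0]]
    - [255, [0, 0, 0.1], [0, 0, 0]]
    - [255, [0, 0, 0.1], [0, 0, 0]]
    - [255, [0, 0, 0.1], [0, 0, 0]]
    - [255, [0, 0, 0.1], [0, 0, 0]]
    - [255, [0, 0, 0.1], [0, 0, 0]]
    - [255, [0, 0, 0.1], [0, 0, 0]]
    - [255, [0, 0, 0], [0, 0, 0]]
    - [255, [0, 0, 0], [0, 0, 0]]
    - [255, [0, 0, 0], [0, 0, 0]]

```text
t: 9.13
eef_pos: [492.1, -245.5, 175.3]
eef_rot: [[-0.972, 0.237, 0.0], [0.237, 0.972, 0.0], [-0.0, 0.0, -1.0]]
ft_force: [0.2, 0.2, -1.4]
grip_width: 14.7
gripper_force: 49.0
```

Call:
send_rows:
  moves:
    - [255, [0, 0, 0.1], [0, 0, 0]]
    - [255, [0, 0, 0.1], [0, 0, 0]]
    - [255, [0, 0, 0.05], [0, 0, 0]]
    - [255, [0, 0, 0.05], [0, 0, 0]]
    - [255, [0, 0, 0], [0, 0, 0]]
    - [255, [0, 0, 0], [0, 0, 0]]
    - [255, [0, 0, 0], [0, 0, 0]]
    - [255, [0, 0, 0], [0, 0, 0]]
    - [255, [0, 0, 0], [0, 0, 0]]
    - [255, [0, 0, 0], [0, 0, 0]]

```text
t: 9.97
eef_pos: [492.1, -245.5, 172.3]
eef_rot: [[-0.972, 0.237, 0.0], [0.237, 0.972, 0.0], [-0.0, 0.0, -1.0]]
ft_force: [-0.2, 0.4, -2.3]
grip_width: 14.9
gripper_force: 49.0
```

```bash
python3 -c "
from h import *
o=env.observe();print(o['ft_force'],o['ft_torque'],o['eef_pos'])"
```

```text
[-0.20604333  0.38253667 -2.3262586 ] [-0.00883781 -0.00626566  0.04486922] [ 492.12485249 -245.54149938  172.31808451]
```

Call:
send_rows:
  moves:
    - [255, [0, 0, 0.07], [0, 0, 0]]
    - [255, [0, 0, 0.07], [0, 0, 0]]
    - [255, [0, 0, 0.07], [0, 0, 0]]
    - [255, [0, 0, 0.07], [0, 0, 0]]
    - [255, [0, 0, 0.07], [0, 0, 0]]
    - [255, [0, 0, 0.07], [0, 0, 0]]
    - [255, [0, 0, 0.08], [0, 0, 0]]
    - [255, [0, 0, 0], [0, 0, 0]]
    - [255, [0, 0, 0], [0, 0, 0]]
    - [255, [0, 0, 0], [0, 0, 0]]

```text
t: 10.8
eef_pos: [492.1, -245.5, 167.3]
eef_rot: [[-0.972, 0.237, 0.0], [0.237, 0.972, 0.0], [0.0, 0.0, -1.0]]
ft_force: [-0.2, -0.7, -2.4]
grip_width: 14.9
gripper_force: 49.0
```

The rod is in the bore with no side force. I can go faster down to about 30 mm deep, since the bottom lies at 38 mm or more.

Call:
send_rows:
  moves:
    - [255, [0, 0, 0.25], [0, 0, 0]]
    - [255, [0, 0, 0.25], [0, 0, 0]]
    - [255, [0, 0, 0.25], [0, 0, 0]]
    - [255, [0, 0, 0.25], [0, 0, 0]]
    - [255, [0, 0, 0.25], [0, 0, 0]]
    - [255, [0, 0, 0.25], [0, 0, 0]]
    - [255, [0, 0, 0.25], [0, 0, 0]]
    - [255, [0, 0, 0.25], [0, 0, 0]]
    - [255, [0, 0, 0.2], [0, 0, 0]]
    - [255, [0, 0, 0], [0, 0, 0]]

```text
t: 11.63
eef_pos: [491.9, -245.3, 144.7]
eef_rot: [[-0.972, 0.237, -0.001], [0.237, 0.972, 0.001], [0.001, 0.0, -1.0]]
ft_force: [-0.5, 0.8, -1.7]
grip_width: 14.9
gripper_force: 49.0
```

Call:
send_rows:
  moves:
    - [255, [0, 0, 0.1], [0, 0, 0]]
    - [255, [0, 0, 0.1], [0, 0, 0]]
    - [255, [0, 0, 0.1], [0, 0, 0]]
    - [255, [0, 0, 0.1], [0, 0, 0]]
    - [255, [0, 0, 0.1], [0, 0, 0]]
    - [255, [0, 0, 0], [0, 0, 0]]
    - [255, [0, 0, 0], [0, 0, 0]]
    - [255, [0, 0, 0], [0, 0, 0]]
    - [255, [0, 0, 0], [0, 0, 0]]
    - [255, [0, 0, 0], [0, 0, 0]]
  newtons: 25

```text
t: 12.47
eef_pos: [492.1, -245.6, 140.3]
eef_rot: [[-0.972, 0.237, 0.0], [0.237, 0.972, -0.0], [-0.0, 0.0, -1.0]]
ft_force: [0.3, -0.6, -1.3]
grip_width: 14.7
gripper_force: 49.0
```

Call:
send_rows:
  moves:
    - [254, [0, 0, 0.1], [0, 0, 0]]
    - [254, [0, 0, 0.05], [0, 0, 0]]
    - [254, [0, 0, 0], [0, 0, 0]]
    - [254, [0, 0, 0], [0, 0, 0]]
    - [254, [0, 0, 0], [0, 0, 0]]
    - [254, [0, 0, 0], [0, 0, 0]]
    - [254, [0, 0, 0], [0, 0, 0]]
    - [254, [0, 0, 0], [0, 0, 0]]
    - [254, [0, 0, 0], [0, 0, 0]]
    - [254, [0, 0, 0], [0, 0, 0]]
  newtons: 25

```text
t: 13.3
eef_pos: [492.1, -245.5, 138.8]
eef_rot: [[-0.972, 0.237, 0.0], [0.237, 0.972, 0.0], [-0.0, 0.0, -1.0]]
ft_force: [-0.5, -0.6, -1.6]
grip_width: 14.5
gripper_force: 49.0
```

Call:
send_rows:
  moves:
    - [254, [0, 0, 0.05], [0, 0, 0]]
    - [254, [0, 0, 0.05], [0, 0, 0]]
    - [254, [0, 0, 0], [0, 0, 0]]
    - [254, [0, 0, 0], [0, 0, 0]]
    - [254, [0, 0, 0], [0, 0, 0]]
    - [254, [0, 0, 0], [0, 0, 0]]
    - [254, [0, 0, 0], [0, 0, 0]]
    - [254, [0, 0, 0], [0, 0, 0]]
    - [254, [0, 0, 0], [0, 0, 0]]
    - [254, [0, 0, 0], [0, 0, 0]]

```text
t: 14.13
eef_pos: [492.1, -245.5, 137.8]
eef_rot: [[-0.972, 0.237, 0.0], [0.237, 0.972, 0.0], [-0.0, 0.0, -1.0]]
ft_force: [0.4, 0.6, -2.2]
grip_width: 15.0
gripper_force: 49.0
```

Call:
send_rows:
  moves:
    - [254, [0, 0, 0.05], [0, 0, 0]]
    - [254, [0, 0, 0.05], [0, 0, 0]]
    - [254, [0, 0, 0], [0, 0, 0]]
    - [254, [0, 0, 0], [0, 0, 0]]
    - [254, [0, 0, 0], [0, 0, 0]]
    - [254, [0, 0, 0], [0, 0, 0]]
    - [254, [0, 0, 0], [0, 0, 0]]
    - [254, [0, 0, 0], [0, 0, 0]]
    - [254, [0, 0, 0], [0, 0, 0]]
    - [254, [0, 0, 0], [0, 0, 0]]

```text
t: 14.97
eef_pos: [492.1, -245.5, 136.8]
eef_rot: [[-0.972, 0.237, 0.0], [0.237, 0.972, 0.0], [-0.0, 0.0, -1.0]]
ft_force: [-0.0, -1.0, -2.6]
grip_width: 14.8
gripper_force: 49.0
```

Call:
send_rows:
  moves:
    - [254, [0, 0, 0.05], [0, 0, 0]]
    - [254, [0, 0, 0.05], [0, 0, 0]]
    - [254, [0, 0, 0], [0, 0, 0]]
    - [254, [0, 0, 0], [0, 0, 0]]
    - [254, [0, 0, 0], [0, 0, 0]]
    - [254, [0, 0, 0], [0, 0, 0]]
    - [254, [0, 0, 0], [0, 0, 0]]
    - [254, [0, 0, 0], [0, 0, 0]]
    - [254, [0, 0, 0], [0, 0, 0]]
    - [254, [0, 0, 0], [0, 0, 0]]

```text
t: 15.8
eef_pos: [492.4, -245.7, 136.2]
eef_rot: [[-0.972, 0.237, 0.001], [0.237, 0.972, -0.0], [-0.001, -0.0, -1.0]]
ft_force: [0.4, 0.2, 5.7]
grip_width: 14.4
gripper_force: 49.8
```

The force rose from -2.3 to +5.7 N at a depth of about 39.5 mm with no side load, so the rod is on the bottom. I'm letting go by opening partway, still straddling the knob.

Call:
send_rows:
  moves:
    - [160, [0, 0, 0], [0, 0, 0]]
    - [160, [0, 0, 0], [0, 0, 0]]
    - [160, [0, 0, 0], [0, 0, 0]]
    - [160, [0, 0, 0], [0, 0, 0]]
    - [160, [0, 0, 0], [0, 0, 0]]
    - [160, [0, 0, 0], [0, 0, 0]]
    - [160, [0, 0, 0], [0, 0, 0]]
    - [160, [0, 0, 0], [0, 0, 0]]
    - [160, [0, 0, 0], [0, 0, 0]]
    - [160, [0, 0, 0], [0, 0, 0]]

```text
t: 16.63
eef_pos: [492.1, -245.5, 135.8]
eef_rot: [[-0.972, 0.237, 0.0], [0.237, 0.972, 0.0], [-0.0, 0.0, -1.0]]
ft_force: [-0.2, -0.3, -0.5]
grip_width: 32.0
gripper_force: 0.0
```

```bash
python3 - <<'E'
from h import *
w=snapshot("wrist"); s=snapshot("scene"); o=env.observe(); print(o["t"],o["eef_pos"],o["ft_force"],o["grip_width"])
u,v=proj(s,[[492,-246,75]])[0].astype(int)
a=cv2.resize(s["image"][v-35:v+25,u-30:u+30],(400,400),interpolation=2)
b=cv2.resize(w["image"][140:480,150:490],(400,400))
cv2.imwrite("pics/c7.png",np.hstack([a,b])[:,:,::-1])
E
```

```text
16.7333 [ 492.11488731 -245.53020326  135.7984239 ] [-1.04067644 -0.61145213 -0.05140238] 31.656596241994446
```

View pics/c7.png

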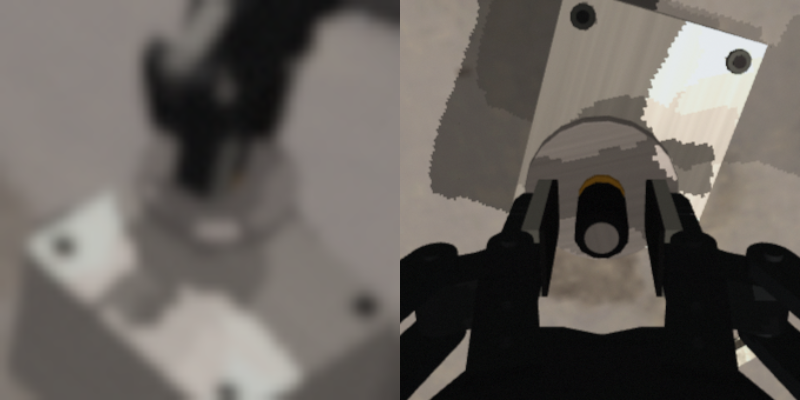

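The gauge stands free in the bore with the knob centred between the pads. Next I lower the tips onto the disc and push it.

Call:
send_rows:
  moves:
    - [160, [0, 0, 0.2], [0, 0, 0]]
    - [160, [0, 0, 0.2], [0, 0, 0]]
    - [160, [0, 0, 0.2], [0, 0, 0]]
    - [160, [0, 0, 0.2], [0, 0, 0]]
    - [160, [0, 0, 0.2], [0, 0, 0]]
    - [160, [0, 0, 0.1], [0, 0, 0]]
    - [160, [0, 0, 0.1], [0, 0, 0]]
    - [160, [0, 0, 0.1], [0, 0, 0]]
    - [160, [0, 0, 0.1], [0, 0, 0]]
    - [160, [0, 0, 0.1], [0, 0, 0]]

```text
t: 17.57
eef_pos: [492.2, -245.6, 120.9]
eef_rot: [[-0.972, 0.237, 0.0], [0.237, 0.972, -0.0], [-0.0, -0.0, -1.0]]
ft_force: [0.3, 0.6, 4.0]
grip_width: 31.8
gripper_force: 2.0
```

Call:
send_rows:
  moves:
    - [160, [0, 0, 0.15], [0, 0, 0]]
    - [160, [0, 0, 0.15], [0, 0, 0]]
    - [160, [0, 0, 0.15], [0, 0, 0]]
    - [160, [0, 0, 0.15], [0, 0, 0]]
    - [160, [0, 0, 0.15], [0, 0, 0]]
    - [160, [0, 0, 0.15], [0, 0, 0]]
    - [160, [0, 0, 0.15], [0, 0, 0]]
    - [160, [0, 0, 0.15], [0, 0, 0]]
    - [160, [0, 0, 0.1], [0, 0, 0]]
    - [160, [0, 0, 0.1], [0, 0, 0]]

```text
t: 18.4
eef_pos: [492.1, -245.5, 106.6]
eef_rot: [[-0.972, 0.237, -0.0], [0.237, 0.972, 0.0], [0.0, 0.0, -1.0]]
ft_force: [-0.4, 0.8, 4.0]
grip_width: 31.9
gripper_force: 2.0
```

```bash
python3 - <<'E'
from h import *
w=snapshot("wrist"); s=snapshot("scene"); o=env.observe(); print(o["t"],o["eef_pos"],o["ft_force"],o["grip_width"])
u,v=proj(s,[[492,-246,75]])[0].astype(int)
a=cv2.resize(s["image"][v-35:v+25,u-30:u+30],(400,400),interpolation=2)
b=cv2.resize(w["image"][140:480,150:490],(400,400))
cv2.imwrite("pics/c8.png",np.hstack([a,b])[:,:,::-1])
E
```

```text
18.5 [ 491.96108853 -245.45837934  106.46607399] [0.1885478  0.0217982  1.54064923] 32.4241031797086
```

View pics/c8.png

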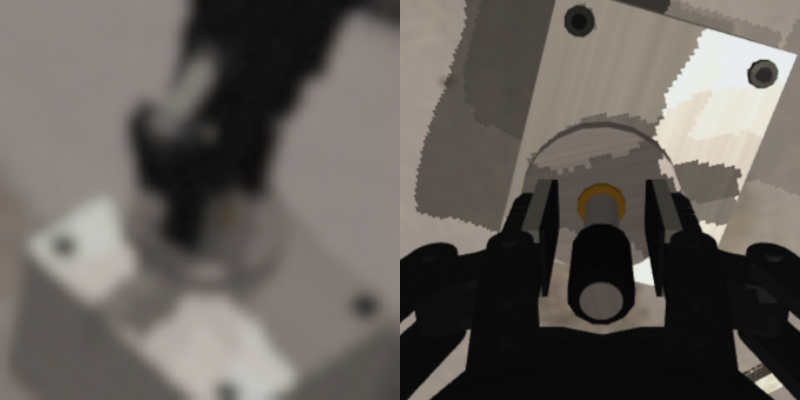

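The disc slides down the rod well, with the rod now showing between bush and knob. About 6–10 mm remains, so I'm taking small steps.

Call:
send_rows:
  moves:
    - [160, [0, 0, 0.1], [0, 0, 0]]
    - [160, [0, 0, 0.1], [0, 0, 0]]
    - [160, [0, 0, 0.1], [0, 0, 0]]
    - [160, [0, 0, 0.1], [0, 0, 0]]
    - [160, [0, 0, 0.05], [0, 0, 0]]
    - [160, [0, 0, 0.05], [0, 0, 0]]
    - [160, [0, 0, 0], [0, 0, 0]]
    - [160, [0, 0, 0], [0, 0, 0]]
    - [160, [0, 0, 0], [0, 0, 0]]
    - [160, [0, 0, 0], [0, 0, 0]]

```text
t: 19.33
eef_pos: [492.0, -245.5, 101.6]
eef_rot: [[-0.972, 0.237, -0.0], [0.237, 0.972, 0.0], [0.0, 0.0, -1.0]]
ft_force: [0.0, -0.6, 1.8]
grip_width: 31.6
gripper_force: 1.1
```

Call:
send_rows:
  moves:
    - [160, [0, 0, 0.05], [0, 0, 0]]
    - [160, [0, 0, 0.05], [0, 0, 0]]
    - [160, [0, 0, 0], [0, 0, 0]]
    - [160, [0, 0, 0], [0, 0, 0]]
    - [160, [0, 0, 0], [0, 0, 0]]
    - [160, [0, 0, 0], [0, 0, 0]]
    - [160, [0, 0, 0], [0, 0, 0]]
    - [160, [0, 0, 0], [0, 0, 0]]
    - [160, [0, 0, 0], [0, 0, 0]]
    - [160, [0, 0, 0], [0, 0, 0]]

```text
t: 20.17
eef_pos: [492.1, -245.5, 100.7]
eef_rot: [[-0.972, 0.237, -0.0], [0.237, 0.972, 0.0], [0.0, 0.0, -1.0]]
ft_force: [0.5, 1.0, 3.7]
grip_width: 31.7
gripper_force: 1.6
```

Call:
send_rows:
  moves:
    - [160, [0, 0, 0.04], [0, 0, 0]]
    - [160, [0, 0, 0.03], [0, 0, 0]]
    - [160, [0, 0, 0], [0, 0, 0]]
    - [160, [0, 0, 0], [0, 0, 0]]
    - [160, [0, 0, 0], [0, 0, 0]]
    - [160, [0, 0, 0], [0, 0, 0]]
    - [160, [0, 0, 0], [0, 0, 0]]
    - [160, [0, 0, 0], [0, 0, 0]]
    - [160, [0, 0, 0], [0, 0, 0]]
    - [160, [0, 0, 0], [0, 0, 0]]

```text
t: 21.0
eef_pos: [492.1, -245.5, 100.0]
eef_rot: [[-0.972, 0.237, -0.0], [0.237, 0.972, 0.0], [0.0, 0.0, -1.0]]
ft_force: [0.4, 1.0, 3.7]
grip_width: 31.8
gripper_force: 1.7
```

Call:
send_rows:
  moves:
    - [160, [0, 0, 0.04], [0, 0, 0]]
    - [160, [0, 0, 0.03], [0, 0, 0]]
    - [160, [0, 0, 0], [0, 0, 0]]
    - [160, [0, 0, 0], [0, 0, 0]]
    - [160, [0, 0, 0], [0, 0, 0]]
    - [160, [0, 0, 0], [0, 0, 0]]
    - [160, [0, 0, 0], [0, 0, 0]]
    - [160, [0, 0, 0], [0, 0, 0]]
    - [160, [0, 0, 0], [0, 0, 0]]
    - [160, [0, 0, 0], [0, 0, 0]]

```text
t: 21.83
eef_pos: [492.1, -245.6, 99.5]
eef_rot: [[-0.972, 0.237, 0.0], [0.237, 0.972, 0.0], [-0.0, 0.0, -1.0]]
ft_force: [-0.5, 1.0, 5.9]
grip_width: 31.6
gripper_force: 2.6
```

Call:
send_rows:
  moves:
    - [160, [0, 0, 0.03], [0, 0, 0]]
    - [160, [0, 0, 0], [0, 0, 0]]
    - [160, [0, 0, 0], [0, 0, 0]]
    - [160, [0, 0, 0], [0, 0, 0]]
    - [160, [0, 0, 0], [0, 0, 0]]
    - [160, [0, 0, 0], [0, 0, 0]]
    - [160, [0, 0, 0], [0, 0, 0]]
    - [160, [0, 0, 0], [0, 0, 0]]
    - [160, [0, 0, 0], [0, 0, 0]]
    - [160, [0, 0, 0], [0, 0, 0]]

```text
t: 22.67
eef_pos: [492.1, -245.5, 99.4]
eef_rot: [[-0.972, 0.236, 0.0], [0.236, 0.972, -0.0], [-0.0, -0.0, -1.0]]
ft_force: [-2.1, 0.7, 7.0]
grip_width: 31.7
gripper_force: 3.5
```

Call:
send_rows:
  moves:
    - [160, [0, 0, 0.03], [0, 0, 0]]
    - [160, [0, 0, 0], [0, 0, 0]]
    - [160, [0, 0, 0], [0, 0, 0]]
    - [160, [0, 0, 0], [0, 0, 0]]
    - [160, [0, 0, 0], [0, 0, 0]]
    - [160, [0, 0, 0], [0, 0, 0]]
    - [160, [0, 0, 0], [0, 0, 0]]
    - [160, [0, 0, 0], [0, 0, 0]]
    - [160, [0, 0, 0], [0, 0, 0]]
    - [160, [0, 0, 0], [0, 0, 0]]

```text
t: 23.5
eef_pos: [492.1, -245.5, 99.4]
eef_rot: [[-0.972, 0.237, 0.0], [0.237, 0.972, -0.0], [-0.0, -0.0, -1.0]]
ft_force: [-1.3, 2.3, 8.8]
grip_width: 32.1
gripper_force: 4.5
```

Call:
send_rows:
  moves:
    - [160, [0, 0, 0.03], [0, 0, 0]]
    - [160, [0, 0, 0.03], [0, 0, 0]]
    - [160, [0, 0, 0], [0, 0, 0]]
    - [160, [0, 0, 0], [0, 0, 0]]
    - [160, [0, 0, 0], [0, 0, 0]]
    - [160, [0, 0, 0], [0, 0, 0]]
    - [160, [0, 0, 0], [0, 0, 0]]
    - [160, [0, 0, 0], [0, 0, 0]]
    - [160, [0, 0, 0], [0, 0, 0]]
    - [160, [0, 0, 0], [0, 0, 0]]

```text
t: 24.33
eef_pos: [492.1, -245.5, 99.4]
eef_rot: [[-0.972, 0.236, 0.001], [0.236, 0.972, -0.0], [-0.001, -0.0, -1.0]]
ft_force: [-2.3, 2.4, 13.6]
grip_width: 31.7
gripper_force: 6.5
```

The TCP stays at 99.4 while the force climbs, so the stop is on the face. I'm trimming to about 14 N and holding.

Call:
send_rows:
  moves:
    - [160, [0, 0, 0.01], [0, 0, 0]]
    - [160, [0, 0, 0], [0, 0, 0]]
    - [160, [0, 0, 0], [0, 0, 0]]
    - [160, [0, 0, 0], [0, 0, 0]]
    - [160, [0, 0, 0], [0, 0, 0]]
    - [160, [0, 0, 0], [0, 0, 0]]
    - [160, [0, 0, 0], [0, 0, 0]]
    - [160, [0, 0, 0], [0, 0, 0]]
    - [160, [0, 0, 0], [0, 0, 0]]
    - [160, [0, 0, 0], [0, 0, 0]]

```text
t: 25.17
eef_pos: [492.1, -245.5, 99.4]
eef_rot: [[-0.972, 0.237, 0.001], [0.237, 0.972, -0.0], [-0.001, -0.0, -1.0]]
ft_force: [-2.8, 2.1, 13.7]
grip_width: 31.9
gripper_force: 6.8
```

Call:
send_rows:
  moves:
    - [160, [0, 0, 0], [0, 0, 0]]
    - [160, [0, 0, 0], [0, 0, 0]]
    - [160, [0, 0, 0], [0, 0, 0]]
    - [160, [0, 0, 0], [0, 0, 0]]
    - [160, [0, 0, 0], [0, 0, 0]]
    - [160, [0, 0, 0], [0, 0, 0]]
    - [160, [0, 0, 0], [0, 0, 0]]
    - [160, [0, 0, 0], [0, 0, 0]]
    - [160, [0, 0, 0], [0, 0, 0]]
    - [160, [0, 0, 0], [0, 0, 0]]

```text
t: 26.0
eef_pos: [492.1, -245.5, 99.4]
eef_rot: [[-0.972, 0.237, 0.001], [0.237, 0.972, -0.001], [-0.001, -0.0, -1.0]]
ft_force: [-3.0, 3.2, 13.1]
grip_width: 31.9
gripper_force: 6.8
```

Call:
send_rows:
  moves:
    - [160, [0, 0, 0.01], [0, 0, 0]]
    - [160, [0, 0, 0], [0, 0, 0]]
    - [160, [0, 0, 0], [0, 0, 0]]
    - [160, [0, 0, 0], [0, 0, 0]]
    - [160, [0, 0, 0], [0, 0, 0]]
    - [160, [0, 0, 0], [0, 0, 0]]
    - [160, [0, 0, 0], [0, 0, 0]]
    - [160, [0, 0, 0], [0, 0, 0]]
    - [160, [0, 0, 0], [0, 0, 0]]
    - [160, [0, 0, 0], [0, 0, 0]]

```text
t: 26.83
eef_pos: [492.1, -245.5, 99.4]
eef_rot: [[-0.972, 0.236, 0.001], [0.236, 0.972, -0.001], [-0.001, -0.0, -1.0]]
ft_force: [-3.5, 2.7, 14.1]
grip_width: 32.0
gripper_force: 7.1
```

Call:
send_rows:
  moves:
    - [160, [0, 0, 0], [0, 0, 0]]
    - [160, [0, 0, 0], [0, 0, 0]]
    - [160, [0, 0, 0], [0, 0, 0]]
    - [160, [0, 0, 0], [0, 0, 0]]
    - [160, [0, 0, 0], [0, 0, 0]]
    - [160, [0, 0, 0], [0, 0, 0]]
    - [160, [0, 0, 0], [0, 0, 0]]
    - [160, [0, 0, 0], [0, 0, 0]]
    - [160, [0, 0, 0], [0, 0, 0]]
    - [160, [0, 0, 0], [0, 0, 0]]

```text
t: 27.67
eef_pos: [492.1, -245.5, 99.4]
eef_rot: [[-0.972, 0.237, 0.001], [0.237, 0.972, -0.0], [-0.001, -0.0, -1.0]]
ft_force: [-3.2, 2.5, 13.1]
grip_width: 32.0
gripper_force: 7.1
```

The hold is done at about 14 N. I'm lifting away straight up.

Call:
send_rows:
  moves:
    - [160, [0, 0, -0.1], [0, 0, 0]]
    - [160, [0, 0, -0.1], [0, 0, 0]]
    - [160, [0, 0, -0.2], [0, 0, 0]]
    - [160, [0, 0, -0.3], [0, 0, 0]]
    - [120, [0, 0, -0.3], [0, 0, 0]]
    - [100, [0, 0, -0.5], [0, 0, 0]]
    - [80, [0, 0, -1], [0, 0, 0]]
    - [60, [0, 0, -1], [0, 0, 0]]
    - [60, [0, 0, -1.5], [0, 0, 0]]
    - [60, [0, 0, -1.5], [0, 0, 0]]

```text
t: 28.5
eef_pos: [492.1, -245.5, 164.3]
eef_rot: [[-0.972, 0.237, 0.0], [0.237, 0.972, -0.0], [-0.0, -0.0, -1.0]]
ft_force: [0.3, 0.1, -0.3]
grip_width: 65.6
gripper_force: 0.0
```

Call:
send_rows:
  moves:
    - [60, [0, 0, -2], [0, 0, 0]]
    - [60, [0, 0, -2], [0, 0, 0]]
    - [60, [0, 0, -1.5], [0, 0, 0]]
    - [60, [0, 0, 0], [0, 0, 0]]
    - [60, [0, 0, 0], [0, 0, 0]]
    - [60, [0, 0, 0], [0, 0, 0]]
    - [60, [0, 0, 0], [0, 0, 0]]
    - [60, [0, 0, 0], [0, 0, 0]]
    - [60, [0, 0, 0], [0, 0, 0]]
    - [60, [0, 0, 0], [0, 0, 0]]

```text
t: 29.33
eef_pos: [491.8, -245.3, 217.3]
eef_rot: [[-0.972, 0.237, -0.001], [0.237, 0.972, 0.001], [0.001, 0.001, -1.0]]
ft_force: [-1.0, 1.3, 0.6]
grip_width: 65.6
gripper_force: 0.0
```

```bash
python3 - <<'E'
from h import *
w=snapshot("wrist"); s=snapshot("scene"); o=env.observe(); print(o["t"],o["eef_pos"],o["ft_force"],o["grip_width"])
u,v=proj(s,[[492,-246,75]])[0].astype(int)
a=cv2.resize(s["image"][v-35:v+25,u-30:u+30],(400,400),interpolation=2)
b=cv2.resize(w["image"][140:480,150:490],(400,400))
cv2.imwrite("pics/c9.png",np.hstack([a,b])[:,:,::-1])
E
```

```text
29.4333 [ 491.96614052 -245.42234788  217.57385111] [ 0.12813649 -0.56762901 -0.13143047] 65.14892038923563
```

View pics/c9.png

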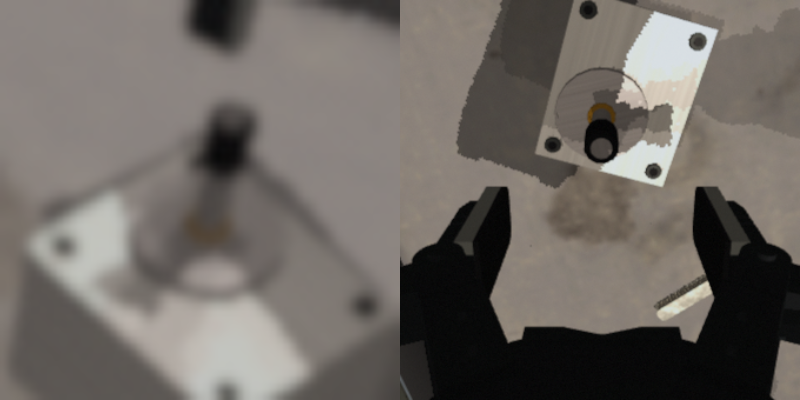

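The gauge stands upright in the bore with its stop flat on the face, and the gripper is clear of it.

```bash
python3 -c "
from station import env
print(env.finish_job())"
```

```text
the job is handed in; nothing more can be done
None
```

The job is handed in: the gauge stands by itself in the bore, bottom felt about 40 mm down at roughly 8 N, with its stop pressed on the face at about 13–14 N for over 3 s and then released, finishing at about 29 s of the 67 s allowed.

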